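Fetch the bit case from behind the offcuts and mallet

ROBOT

A 6-joint arm with a two-finger parallel gripper is mounted at the origin on the work surface. World frame = base frame: x ahead of the robot, y to its left, z up, the work surface at z = 0. Lengths are in mm, angles in degrees, forces in N, time in s.
With the tool pointing down it reaches from about 300 to 775 mm from the base axis. Payload 14.6 kg.
Tool frame: the origin (TCP) lies midway between the tips of the shut fingers; the grasp point (between the pads) lies 19 mm behind it (grasp_offset is the distance from the TCP to the grasp point, in mm); z points along the fingers, y is the line along which they close (so a half turn about z gives the same grasp; the last joint's range is limited). The gripper opens to 94 mm and grips with 3 to 60 N. Pads are 16 mm wide; open, the fingers measure 119 mm over their backs; the gripper's body (75 mm by 177 mm) begins 78 mm behind the grasp point.
Start: joints at [67.804, 17.183, 87.147, -0, 75.671, -3.816], TCP at [173.426, 521.932, 205.446] pointing down, gripper open.
Joint ranges: [-173.82, 173.82], [-45.26, 126.66], [13.44, 144.39], [-59.66, 239.66], [0, 175.72], [-146.38, 146.38]. Speed limits (degrees/s): [127.2, 127.2, 147.25, 180, 180, 180].

INTERFACE

Orientations are given as a 3x3 rotation matrix whose columns are the frame's x, y, z axes.
In Python, from station import * gives the robot as it stands.
- The arm moves only by the tool servo_tool, never from a script. Its argument "targets" is a list of rows, each a list of 3 entries, a list of its own where there are three numbers: the opening, from -1 (shut) to 1 (fully open), then the shift along the world's x, y, z each as a share of 0.8 m, from -1 to 1, then the turn about the world's z as a share of 1.5 rad, from -1 to 1. In form: [[grip, [dx, dy, dz], spin], ...]. A call has 1 to 5 rows; each row is the pose to reach, as a shift and turn from the pose commanded when the call began; what a row does not reach only later rows make up. A row lasts 1/12 s, in which the tool goes at most 41.7 mm and 7.16 degrees, less where a joint would pass 70% of its speed; a pose out of reach is approached as far as the arm can. A call with a number of a shift or a turn outside -1 to 1 is refused whole. A call with a gripper value outside its range is refused whole. The fingers move at their own pace and stop on an object; "grip_force" is the grip in N (left out, the last holds). Time passes only in rows, so rows that repeat a pose let the fingers close. It gives the time, the measured TCP pose, the force, the opening and the grip force at its end, in the units of the state.
- state(): the state, without advancing time (a new reading comes with each control period).
- grab_frame(name): name is "scene" or "side" or "wrist"; returns (picture, depth): 480x640x3 uint8, red, green, blue; 480x640 float32, mm along the optical axis (not along the pixel's ray), 0 where there is no reading.
- camera_info(name): a dict with "fx", "fy", "cx", "cy" (pixels), "extrinsics" (4x4, takes a point from camera to world coordinates). Camera axes: x right, y up, looking along -z (the intrinsics and any distortion apply to the point x, -y, -z); pixel columns grow to the right and rows downward; lengths in mm; the calibration is good to about 2 mm. The wrist camera is an equidistant fisheye: a pixel r from the principal point sees the ray r / f radians off the axis. A picture is of the moment at which its call begins: read the wrist's pose just before it. camera_info takes no time and is no camera call; for the wrist camera it gives the pose at the moment of the call.
- sign_off(): hands the job in; it is judged then, once.
Trained networks look in the newest picture that a camera, given by its name, has taken for a name from the list of things; names that differ only in an ending like _2 or _b are one class to them, and where a whole thing is asked for, a point or a joint stands for the part that bears it (a point fixed in the world has none). Each returns a list of dicts, best first, with "p" (0 to 1); they miss things now and then, are a little off and sometimes report something else, mostly with a low value. They report only what shows in the picture. A call takes as long as a camera call.
- masks_of(label, camera): "region" (480x640 bool, what is visible of it).
- pinpoint(label, camera): "centre" ([x, y, z] in mm, in world coordinates, good to about 4 mm: a listed point, or the origin of a listed thing).
The state is a dict: "t": time; "qpos": joint angles; "joint_velocities": joint speeds; "effort": joint torques, N m; "position": TCP position; "tcp_rot": TCP orientation; "wrist_force": force on the tool from outside, world axes, zero at the start; "ft_torque": the same for the moment, N m; "gripper_width": finger opening in mm; "grasp_force": force on a finger pad.
Only numpy, scipy, OpenCV 4.12 (cv2) and the standard library are available. Lean on these libraries where they do the work, as an engineer would, in place of code of your own. Each camera call takes 0.05 s, during which the arm holds its last target. There are 200 camera calls.

TASK

The blue bit case is hemmed in on the wooden base: move the two timber offcuts and the mallet onto the plywood board at the side, all three standing upright, then lay the case flat in the middle of the shallow steel tray next to the drill, its long side along the tray's long side. Only when the case is in the tray, put the offcuts and the mallet back, upright, just where and how each stood at the start. Never let them topple, and leave the drill, the steel square and the glass jar alone.

Things in the scene. Friction and masses are not known exactly. Their poses are not given: they have to be found in the camera images.
- tall_offcut: the taller timber offcut, a pale 45 x 70 mm pine block 150 mm high (x, y, z), standing on end at the robot's side of the case, to the left or right of the short offcut. Origin: centre of its underside; z up. 0.2 kg or so. The case close behind it is only 40 mm high, so it can be gripped near its top across the 45 mm (its x axis). About 8 mm from the short offcut, 8 mm from the case.
- short_offcut: the shorter timber offcut, a pale 45 x 58 mm pine block 100 mm high (x, y, z), standing on end beside the tall one. Origin: centre of its underside; z up. Gripped like the tall one, near its top across the 45 mm (its x axis).
- mallet: mallet standing on its hard black silicone head with the handle straight up, close behind the case (8 mm). Head 58 x 95 x 58 mm (x, y, z); round wooden handle 27 mm across, from 58 to 210 mm above the underside, on the origin's vertical. Origin: centre of the head's underside; z up. 0.5 kg or so, most of it in the head. Grip the handle near its top.
- case: blue plastic drill bit case, latch closed, lying flat between the offcuts (in front) and the mallet (behind). 60 x 110 x 40 mm (x, y, z); gripped across the 60 mm (its x axis), which needs the offcuts and the mallet gone. Origin: centre of its underside; z up. 0.3 kg or so.
- bay: fixed brown wooden base slab, 200 x 170 x 12 mm (x, y, z), on which the offcuts, case and mallet stand at the start; its x points from the offcuts to the mallet. Origin: centre of its underside, on the shelf; its top is 12 mm higher.
- board: fixed bare plywood board, 240 x 200 x 12 mm (x, y, z), to the left or right: the side area on which the offcuts and the mallet wait, wherever there is room. Origin: centre of its underside; its top is 12 mm higher.
- tray: fixed shallow steel tray, 150 x 200 mm outside (x, y), rim 12 mm high, walls and floor 5 mm thick, on the other side; the case goes in its middle, long side along the tray's long side (y). Origin: centre of its underside; the inner floor is 5 mm higher.
- drill: bystander: cordless drill with battery lying on its side beyond the tray, about 190 x 200 mm, 62 mm high. Origin: centre of its underside.
- square: bystander: steel square lying flat beyond the wooden base, legs 240 mm and 145 mm, 5 mm thick. Origin: underside of the middle of the long leg (which runs along its y).
- jar: bystander: closed glass jar, 68 mm across, 85 mm high, beyond the plywood board. Origin: centre of its underside.

How it is judged (in metres and radians):
On the way, in this order (a step that is already met when the one before it is completed fails the run):
1. both offcuts and the mallet stand upright on the plywood board (x of tall_offcut in the frame of board between -0.12 and 0.12 m and y of tall_offcut in the frame of board between -0.1 and 0.1 m and z of tall_offcut in the frame of board between 0.006 and 0.018 m and angle between each of tall_offcut, short_offcut, mallet's own z axis and vertical below 0.12 rad and linear speed of each of tall_offcut, short_offcut, mallet below 0.03 m/s and x of short_offcut in the frame of board between -0.12 and 0.12 m and y of short_offcut in the frame of board between -0.1 and 0.1 m and z of short_offcut in the frame of board between 0.006 and 0.018 m and x of mallet in the frame of board between -0.12 and 0.12 m and y of mallet in the frame of board between -0.1 and 0.1 m and z of mallet in the frame of board between 0.006 and 0.018 m), for 0.2 s.
2. the case lies in the middle of the tray while the offcuts and the mallet still stand on the board (all of step 1 and horizontal distance between case and tray below 0.015 m and z of case in the frame of tray below 0.012 m and angle between case's own z axis and vertical below 0.12 rad and angle between the x axis of case and the x axis of tray, either way round below 0.2 rad and linear speed of case below 0.03 m/s), for 0.2 s.
At the end, for the whole second after the job is handed in: The case lies flat within 15 mm of the tray's middle, its long side along the tray's within 0.2 rad; each offcut and the mallet stands upright within 15 mm of where it stood at the start, square to the wooden base within 0.2 rad; all at rest (horizontal distance between case and tray below 0.015 m and z of case in the frame of tray below 0.012 m and angle between each of case, tall_offcut, short_offcut, mallet's own z axis and vertical below 0.12 rad and angle between the x axis of case and the x axis of tray, either way round below 0.2 rad and linear speed of each of case, tall_offcut, short_offcut, mallet below 0.03 m/s and distance of each of tall_offcut, short_offcut, mallet from where it was at the start of the episode below 0.015 m and angle between the x axis of each of tall_offcut, short_offcut, mallet and the x axis of bay, either way round below 0.2 rad); the robot touches nothing.
It fails at once if an offcut or the mallet topples (more than 0.6 rad) (angle between any of tall_offcut, short_offcut, mallet's own z axis and vertical above 0.6 rad).
It fails at once if the drill, the steel square or the jar is moved more than 25 mm (distance of any of drill, square, jar from where it was at the start of the episode above 0.025 m).
It also fails if it takes over 115 s, if anything falls off the work surface, if the arm or the gripper's body presses on something with over 40 N, if the wrist force passes 120 N, or if a joint passes its speed limit or range.

## Working session

There is one attempt and no reset: what is moved stays moved. The work goes in short steps, Python scripts to look and compute and a tool call to move; the robot and the scene stay as the last step left them, time stands still between calls to the robot, and variables do not carry over. Pictures are saved under pics/ and viewed, at most 17 in all, crops included, and the job is handed in when it is done.

Besides the shell and the picture viewer there is one more tool, called after "Emit:" as name([rows], argument=value, ...), one row to a line, values as JSON. servo_tool: Moves the arm, as the interface text tells. Shift numbers are shares of 0.8 m and turn numbers shares of 1.5 rad, none past 1 either way. Its arguments: {"type":"object","properties":{"targets":{"type":"array"},"grip_force":{"type":"number"}},"required":["targets"]}

```bash
mkdir -p pics; ls; cat > h.py <<'E'
from station import *
import numpy as np, cv2
def cloud(cam,depth):
    i=camera_info(cam);E=np.array(i["extrinsics"])
    v,u=np.mgrid[0:480,0:640]
    d=depth
    P=np.stack([(u-i["cx"])/i["fx"]*d,-(v-i["cy"])/i["fy"]*d,-d],-1)
    return P@E[:3,:3].T+E[:3,3]
E
python3 - <<'E'
from h import *
s=state();print(s['t'],s['position'],s['tcp_rot'],s['wrist_force'])
ims=[]
for c in ["scene","side"]:
    p,d=grab_frame(c);np.savez(f'{c}.npz',p=p,d=d,P=cloud(c,d))
    cv2.imwrite(f'pics/{c}0.png',p[...,::-1])
    for n in "tall_offcut short_offcut mallet case bay board tray drill jar square".split():
        print(c,n,[(np.round(r['centre']),round(r['p'],2)) for r in pinpoint(n,c)[:2]])
E
```

```text
pics
0.0 [173.33884438 521.67846085 204.87178437] [[-9.48979333e-01  3.15337955e-01 -4.48136433e-04]
 [ 3.15338266e-01  9.48978650e-01 -1.14039145e-03]
 [ 6.56631991e-05 -1.22352249e-03 -9.99999249e-01]] [ 0.4694636  -0.00353473  0.29918978]
scene tall_offcut [(array([469.,  24.,  11.]), 0.68)]
scene short_offcut [(array([477., -48.,  11.]), 0.67), (array([468.,  21.,  15.]), 0.42)]
scene mallet [(array([598.,   7.,   9.]), 0.84)]
scene case [(array([534.,  -2.,   8.]), 0.57)]
scene bay [(array([702., 332.,   1.]), 0.65)]
scene board [(array([533.,  -4.,  13.]), 0.59)]
scene tray [(array([ 482., -294.,    1.]), 0.75)]
scene drill [(array([ 682., -269.,    4.]), 0.94)]
scene jar [(array([703., 332.,   3.]), 0.8)]
scene square [(array([743.,  -3.,   3.]), 0.69), (array([704., 332.,   3.]), 0.48)]
side tall_offcut [(array([469.,  18.,   9.]), 0.76), (array([705., 333.,   2.]), 0.2)]
side short_offcut [(array([481., -50.,  13.]), 0.57)]
side mallet [(array([604.,   9.,  14.]), 0.96)]
side case [(array([479., -49.,  11.]), 0.73), (array([533.,  -4.,  15.]), 0.63)]
side bay [(array([535.,  -2.,  -1.]), 0.86)]
side board [(array([503., 320.,   3.]), 0.74), (array([600.,   6.,  13.]), 0.45)]
side tray [(array([ 484., -291.,    0.]), 0.83)]
side drill [(array([ 680., -277.,   -5.]), 0.57)]
side jar [(array([704., 330.,   4.]), 0.7)]
side square [(array([742.,  -6.,   3.]), 0.73)]
```

```bash
python3 - <<'E'
from h import *
for c in ["scene","side"]:
    P=np.load(f'{c}.npz')['P'];x,y,z=P[...,0],P[...,1],P[...,2]
    def rect(n,x0,x1,y0,y1,z0,z1):
        m=(x>x0)&(x<x1)&(y>y0)&(y<y1)&(z>z0)&(z<z1)
        q=P[m]
        if len(q)<15: print(c,n,len(q));return
        r=cv2.minAreaRect(q[:,:2].astype(np.float32))
        print(c,n,len(q),np.round(r[0],1),np.round(r[1],1),round(r[2],1),'z',round(float(np.median(q[:,2])),1))
    rect('tall',420,520,-20,80,157,168)
    rect('short',420,520,-110,0,107,117)
    rect('handle top',560,650,-40,60,217,228)
    rect('malhead',550,660,-60,80,65,75)
    rect('case',490,580,-80,80,47,57)
    rect('bay',400,660,-120,120,9,15)
    rect('board',340,680,180,450,9,15)
    rect('tray',380,590,-420,-170,9,16)
    rect('trayfloor',380,590,-420,-170,3,7.5)
E
```

```text
scene tall 581 [468.2  18.9] [46.6 74. ] 6.2 z 159.8
scene short 591 [476.2 -42.4] [45.7 78.7] 8.2 z 110.0
scene handle top 120 [599.6   5.7] [24.2 24.2] 64.7 z 219.8
scene malhead 635 [600.5   4.9] [53.8 92.4] 8.5 z 67.7
scene case 1235 [524.1 -12.8] [ 81. 123.] 7.5 z 50.4
scene bay 1213 [533.5  -8.5] [199.6 171.1] 8.1 z 10.6
scene board 3280 [528.7 321.6] [291.2 201.2] 10.6 z 10.5
scene tray 659 [ 485.4 -295.4] [150.5 200.7] 11.0 z 10.3
scene trayfloor 3983 [ 485.7 -295.7] [230.9 198.2] 84.6 z 4.2
side tall 364 [468.2  21.3] [44.5 75.4] 7.8 z 160.6
side short 40 [494.5 -37.9] [ 8.6 72.7] 7.0 z 110.3
side handle top 61 [599.1  10. ] [23.9 26.4] 3.6 z 220.2
side malhead 403 [599.5  10.8] [54.1 90.3] 9.7 z 68.4
side case 766 [531.1  -5. ] [129.2  83.4] 83.6 z 51.0
side bay 995 [532.5  -3.5] [199.9 172.7] 8.3 z 10.9
side board 10307 [532.4 326.4] [300.3 204.4] 10.7 z 10.9
side tray 197 [ 506.4 -287.7] [196.5 206.5] 9.7 z 10.5
side trayfloor 673 [ 475.5 -295.3] [169.5 212.5] 10.7 z 4.4
```

View pics/scene0.png

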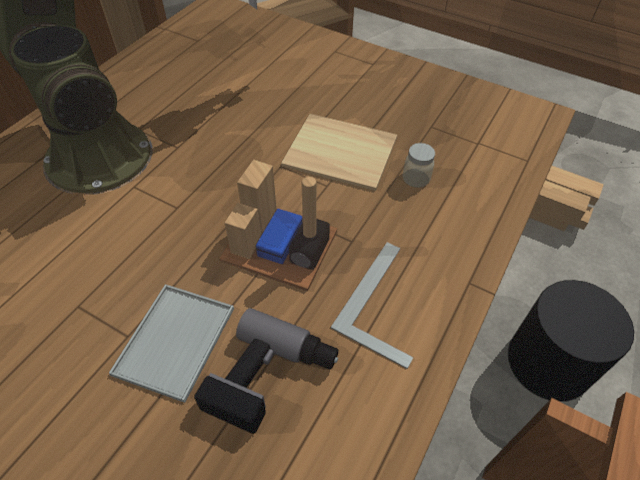

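View pics/side0.png

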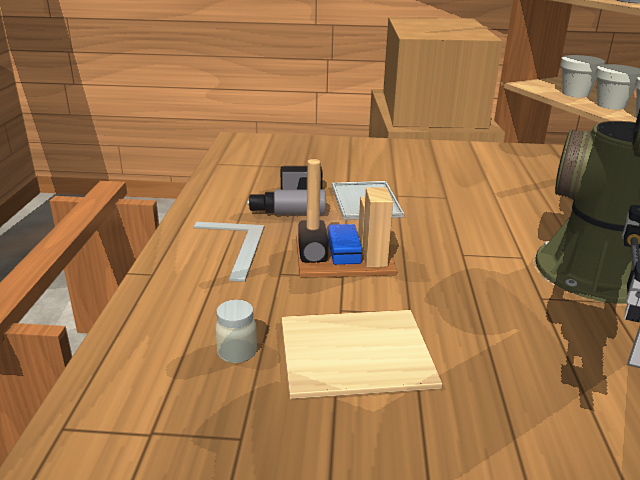

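The scene shot shows the base with offcuts, case and mallet at about (280,240), the board at (340,150), the tray at (170,340), the drill at (265,360) and the jar at (420,165). The side shot agrees with this. The base is turned by about 8°. From the block sizes, the short offcut is at about (478,-51). My order is short, tall, mallet onto the board, and the reverse coming back.

Emit:
servo_tool([
  [1,[0.1125,-0.2125,0],-0.2443],
  [1,[0.1125,-0.2125,0],-0.2443],
  [1,[0.1125,-0.2125,0],-0.2443],
  [1,[0.1125,-0.2125,0],-0.2443],
  [1,[0.1125,-0.2125,0],-0.2443],
], grip_force=25)

```text
t: 1.52
position: [264.3, 349.3, 205.5]
tcp_rot: [[-0.772, 0.636, 0.0], [0.636, 0.772, -0.0], [-0.0, 0.0, -1.0]]
wrist_force: [-0.3, 0.6, 0.2]
gripper_width: 93.8
grasp_force: 0.0
```

```bash
cat >> h.py <<'E'
def pose():
    s=state();R=np.array(s['tcp_rot'])
    print('t',round(s['t'],2),'pos',np.round(s['position'],1),'yaw',round(np.degrees(np.arctan2(R[1,1],R[0,1])),2),'w',round(s['gripper_width'],1),'f',np.round(s['wrist_force'],1),'g',round(s['grasp_force'],1))
E
python3 - <<'E'
from h import *
pose()
for c in ["scene","side"]:
    P=np.load(f'{c}.npz')['P'];x,y,z=P[...,0],P[...,1],P[...,2]
    m=(abs(x-504)<145)&(abs(y-320)<130)&(z>8.5)&(z<14)
    m=cv2.morphologyEx(m.astype(np.uint8),cv2.MORPH_OPEN,np.ones((5,5)))>0
    r=cv2.minAreaRect(P[m][:,:2].astype(np.float32));print(c,r)
E
```

```text
t 1.52 pos [264.3 349.3 205.5] yaw 50.53 w 93.8 f [-0.3  0.6  0.2] g 0.0
scene ((0.0, 0.0), (0.0, 0.0), 0.0)
side ((502.18548583984375, 320.80841064453125), (239.9873504638672, 203.90182495117188), 10.152676582336426)
```

Emit:
servo_tool([
  [1,[0.1125,-0.2125,0],-0.2443],
  [1,[0.1125,-0.2125,0],-0.2443],
  [1,[0.1125,-0.2125,0],-0.2443],
  [1,[0.1125,-0.2125,0],-0.2443],
  [1,[0.1125,-0.2125,0],-0.2443],
])

```text
t: 1.93
position: [354.4, 179.2, 205.7]
tcp_rot: [[-0.493, 0.87, 0.001], [0.87, 0.493, -0.0], [-0.0, 0.001, -1.0]]
wrist_force: [0.1, 0.8, -0.2]
gripper_width: 94.0
grasp_force: 0.0
```

Emit:
servo_tool([
  [1,[0.1125,-0.2125,0],-0.2443],
  [1,[0.1125,-0.2125,0],-0.2443],
  [1,[0.1125,-0.2125,0],-0.2443],
  [1,[0.1125,-0.2125,0],-0.2443],
  [1,[0.1125,-0.2125,0],-0.2443],
])

```text
t: 2.35
position: [444.5, 8.8, 205.6]
tcp_rot: [[-0.148, 0.989, 0.001], [0.989, 0.148, -0.0], [-0.0, 0.001, -1.0]]
wrist_force: [-0.8, 1.1, 0.4]
gripper_width: 93.8
grasp_force: 0.0
```

Emit:
servo_tool([
  [1,[0.0434,-0.0784,0],-0.006],
  [1,[0.0434,-0.0784,0],-0.006],
  [1,[0.0434,-0.0784,0],-0.006],
])

```text
t: 2.6
position: [479.6, -54.6, 205.1]
tcp_rot: [[-0.138, 0.99, 0.0], [0.99, 0.138, -0.001], [-0.001, -0.0, -1.0]]
wrist_force: [-0.5, 0.3, 0.1]
gripper_width: 94.3
grasp_force: 0.0
```

```bash
python3 - <<'E'
from h import *
pose()
p,d=grab_frame("wrist");cv2.imwrite('pics/w1.png',p[...,::-1])
E
```

```text
t 2.6 pos [479.6 -54.6 205.1] yaw 7.91 w 94.3 f [-0.5  0.3  0.1] g 0.0
```

View pics/w1.png

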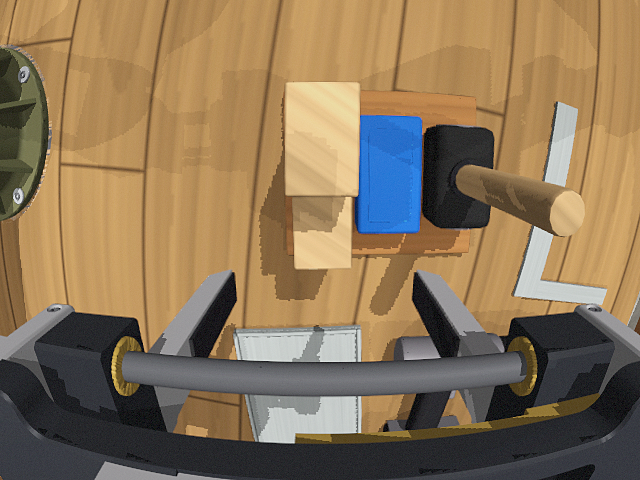

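The wrist picture shows the fingers (centre about column 324) lined up with the short offcut (column 322) and square to it. I'm going down.

Emit:
servo_tool([
  [1,[0,0,-0.04],0],
  [1,[0,0,-0.08],0],
  [1,[0,0,-0.12],0],
  [1,[0,0,-0.145],0],
  [1,[0,0,-0.159],0],
])

```text
t: 3.07
position: [476.6, -49.7, 75.8]
tcp_rot: [[-0.142, 0.99, -0.003], [0.99, 0.142, 0.001], [0.001, -0.003, -1.0]]
wrist_force: [0.7, -0.5, -0.9]
gripper_width: 93.8
grasp_force: 0.0
```

Emit:
servo_tool([
  [0.3,[0,0,0],0],
  [-0.1,[0,0,0],0],
  [-0.4,[0,0,0],0],
  [-0.4,[0,0,0],0],
  [-0.4,[0,0,0],0],
])

```text
t: 3.48
position: [478.6, -50.7, 79.2]
tcp_rot: [[-0.141, 0.99, 0.002], [0.99, 0.141, -0.0], [-0.001, 0.002, -1.0]]
wrist_force: [-0.1, 0.0, 0.7]
gripper_width: 64.0
grasp_force: 0.0
```

Emit:
servo_tool([
  [-0.4,[0,0,0],0],
  [-0.4,[0,0,0],0],
  [-0.4,[0,0,0],0],
  [-0.4,[0,0,0],0],
  [-0.4,[0,0,0],0],
])

```text
t: 3.9
position: [478.2, -50.8, 78.4]
tcp_rot: [[-0.141, 0.99, 0.0], [0.99, 0.141, -0.0], [-0.0, 0.0, -1.0]]
wrist_force: [-0.9, -0.2, 3.5]
gripper_width: 44.8
grasp_force: 24.9
```

```bash
python3 -c "
from h import *
pose()"
```

```text
t 3.9 pos [478.2 -50.8  78.4] yaw 8.12 w 44.8 f [-0.9 -0.2  3.5] g 24.9
```

Emit:
servo_tool([
  [-0.4,[0,0,0.02],0],
  [-0.4,[0,0,0.06],0],
  [-0.4,[0,0,0.11],0],
  [-0.4,[0,0,0.16],0],
  [-0.4,[0,0,0.21],0],
])

```text
t: 4.32
position: [477.6, -50.7, 248.0]
tcp_rot: [[-0.141, 0.99, -0.001], [0.99, 0.141, 0.0], [0.0, -0.001, -1.0]]
wrist_force: [0.5, -0.2, -1.5]
gripper_width: 44.7
grasp_force: 24.9
```

Emit:
servo_tool([
  [-0.4,[0.001,0.02,0],0],
  [-0.4,[0.002,0.055,0],0],
  [-0.4,[0.003,0.095,0],0],
  [-0.4,[0.004,0.135,0],0],
  [-0.4,[0.005,0.175,0],0],
])

```text
t: 4.73
position: [481.8, 90.6, 246.1]
tcp_rot: [[-0.141, 0.99, -0.0], [0.99, 0.141, -0.0], [0.0, -0.0, -1.0]]
wrist_force: [0.3, -0.6, -1.5]
gripper_width: 44.3
grasp_force: 24.9
```

Emit:
servo_tool([
  [-0.4,[0.001,0.04,0],0],
  [-0.4,[0.002,0.08,0],0],
  [-0.4,[0.003,0.12,0],0],
  [-0.4,[0.004,0.16,0],0],
  [-0.4,[0.005,0.2,0],0],
])

```text
t: 5.15
position: [485.8, 250.8, 246.0]
tcp_rot: [[-0.141, 0.99, -0.0], [0.99, 0.141, -0.0], [-0.0, -0.0, -1.0]]
wrist_force: [0.9, -0.7, -0.3]
gripper_width: 45.1
grasp_force: 24.9
```

Emit:
servo_tool([
  [-0.4,[0.002,0.04,-0.02],0],
  [-0.4,[0.004,0.08,-0.04],0],
  [-0.4,[0.004,0.115,-0.08],0],
  [-0.4,[0.004,0.1433,-0.12],0],
  [-0.4,[0.004,0.1433,-0.16],0],
])

```text
t: 5.57
position: [488.4, 367.2, 116.2]
tcp_rot: [[-0.144, 0.99, -0.0], [0.99, 0.144, 0.001], [0.001, -0.0, -1.0]]
wrist_force: [0.7, 0.2, -1.6]
gripper_width: 44.7
grasp_force: 24.9
```

```bash
python3 -c "
from h import *
pose()"
```

```text
t 5.57 pos [488.4 367.2 116.2] yaw 8.28 w 44.7 f [ 0.7  0.2 -1.6] g 24.9
```

Emit:
servo_tool([
  [-0.4,[0,0,-0.03],0],
  [-0.4,[0,0,-0.044],0],
  [-0.4,[0,0,-0.0495],0],
  [-0.4,[0,0,-0.0495],0],
  [-0.4,[0,0,-0.0495],0],
])

```text
t: 5.98
position: [489.8, 363.9, 79.5]
tcp_rot: [[-0.141, 0.99, 0.001], [0.99, 0.141, 0.001], [0.0, 0.001, -1.0]]
wrist_force: [0.7, 0.1, -1.2]
gripper_width: 45.3
grasp_force: 25.0
```

Emit:
servo_tool([
  [0.2,[0,0,0],0],
  [0.4,[0,0,0],0],
  [0.6,[0,0,0],0],
  [0.8,[0,0,0],0],
  [1,[0,0,0.01],0],
])

```text
t: 6.4
position: [488.8, 363.4, 85.7]
tcp_rot: [[-0.141, 0.99, -0.002], [0.99, 0.141, -0.001], [-0.001, -0.002, -1.0]]
wrist_force: [-0.0, -1.1, -0.2]
gripper_width: 74.8
grasp_force: 0.0
```

```bash
python3 -c "
from h import *
pose()"
```

```text
t 6.4 pos [488.8 363.4  85.7] yaw 8.11 w 74.8 f [-0.  -1.1 -0.2] g 0.0
```

Emit:
servo_tool([
  [1,[0,0,0.03],0],
  [1,[0,0,0.075],0],
  [1,[0,0,0.12],0],
  [1,[0,-0.03,0.15],0],
  [1,[0,-0.07,0.15],0],
])

```text
t: 6.82
position: [490.4, 309.4, 212.8]
tcp_rot: [[-0.144, 0.99, 0.008], [0.99, 0.144, 0.004], [0.003, 0.008, -1.0]]
wrist_force: [0.8, -0.3, 1.1]
gripper_width: 93.7
grasp_force: 0.0
```

Emit:
servo_tool([
  [1,[-0.003,-0.05,0],0],
  [1,[-0.006,-0.1,0],0],
  [1,[-0.01,-0.15,0],0],
  [1,[-0.014,-0.2,0],0],
  [1,[-0.018,-0.25,0],0],
])

```text
t: 7.23
position: [474.4, 106.2, 207.4]
tcp_rot: [[-0.141, 0.99, 0.001], [0.99, 0.141, 0.0], [0.0, 0.001, -1.0]]
wrist_force: [1.4, 0.9, -0.4]
gripper_width: 93.6
grasp_force: 0.0
```

Emit:
servo_tool([
  [1,[-0.005,-0.05,0],0],
  [1,[-0.008,-0.09,0],0],
  [1,[-0.0085,-0.1098,0],0],
  [1,[-0.0085,-0.1098,-0.03],0],
  [1,[-0.0085,-0.1098,-0.06],0],
])

```text
t: 7.65
position: [468.9, 18.8, 159.7]
tcp_rot: [[-0.139, 0.99, 0.004], [0.99, 0.139, -0.0], [-0.001, 0.004, -1.0]]
wrist_force: [1.0, 0.8, -1.0]
gripper_width: 93.9
grasp_force: 0.0
```

```bash
python3 -c "
from h import *
pose()"
```

```text
t 7.65 pos [468.9  18.8 159.7] yaw 7.99 w 93.9 f [ 1.   0.8 -1. ] g 0.0
```

Emit:
servo_tool([
  [1,[0,0,-0.025],0],
  [0.6,[0,0,-0.043],0],
  [0.2,[0,0,-0.043],0],
  [-0.2,[0,0,-0.043],0],
  [-0.4,[0,0,-0.043],0],
])

```text
t: 8.07
position: [468.7, 20.0, 125.6]
tcp_rot: [[-0.141, 0.99, 0.002], [0.99, 0.141, -0.0], [-0.0, 0.002, -1.0]]
wrist_force: [0.7, 0.2, 0.9]
gripper_width: 70.7
grasp_force: 0.0
```

Emit:
servo_tool([
  [-0.4,[0,0,0],0],
  [-0.4,[0,0,0],0],
  [-0.4,[0,0,0],0],
  [-0.4,[0,0,0],0],
  [-0.4,[0,0,0],0],
])

```text
t: 8.48
position: [468.3, 20.0, 124.6]
tcp_rot: [[-0.141, 0.99, 0.001], [0.99, 0.141, -0.0], [-0.0, 0.001, -1.0]]
wrist_force: [-1.0, 0.2, 4.1]
gripper_width: 44.8
grasp_force: 24.9
```

Emit:
servo_tool([
  [-0.4,[0,0,0],0],
  [-0.4,[0,0,0],0],
])

```text
t: 8.65
position: [468.3, 20.0, 124.6]
tcp_rot: [[-0.141, 0.99, 0.001], [0.99, 0.141, -0.0], [-0.0, 0.001, -1.0]]
wrist_force: [-0.6, 0.0, 5.7]
gripper_width: 45.0
grasp_force: 24.9
```

```bash
python3 -c "
from h import *
pose()"
```

```text
t 8.65 pos [468.3  20.  124.6] yaw 8.12 w 45.0 f [-0.6  0.   5.7] g 24.9
```

Emit:
servo_tool([
  [-0.4,[0,0,0.015],0],
  [-0.4,[0,0,0.05],0],
  [-0.4,[0,0,0.085],0],
  [-0.4,[0.001,0.015,0.1],0],
  [-0.4,[0.004,0.045,0.1],0],
])

```text
t: 9.07
position: [472.3, 55.2, 207.1]
tcp_rot: [[-0.139, 0.99, 0.004], [0.99, 0.139, -0.0], [-0.001, 0.004, -1.0]]
wrist_force: [-0.7, 0.1, -1.6]
gripper_width: 45.0
grasp_force: 24.9
```

Emit:
servo_tool([
  [-0.4,[0.006,0.04,0],0],
  [-0.4,[0.012,0.08,0],0],
  [-0.4,[0.018,0.12,0],0],
  [-0.4,[0.024,0.16,0],0],
  [-0.4,[0.03,0.2,0],0],
])

```text
t: 9.48
position: [495.1, 217.6, 203.8]
tcp_rot: [[-0.141, 0.99, -0.001], [0.99, 0.141, -0.0], [-0.0, -0.001, -1.0]]
wrist_force: [0.9, -0.9, -1.0]
gripper_width: 44.6
grasp_force: 24.9
```

Emit:
servo_tool([
  [-0.4,[0.008,0.035,0],0],
  [-0.4,[0.011,0.06,0],0],
  [-0.4,[0.0125,0.0741,-0.015],0],
  [-0.4,[0.0125,0.0741,-0.045],0],
  [-0.4,[0.0125,0.0741,-0.075],0],
])

```text
t: 9.9
position: [505.1, 275.5, 142.6]
tcp_rot: [[-0.142, 0.99, 0.0], [0.99, 0.142, -0.0], [-0.0, 0.0, -1.0]]
wrist_force: [0.2, -0.2, -2.1]
gripper_width: 44.7
grasp_force: 24.9
```

Emit:
servo_tool([
  [-0.4,[0,0,-0.015],0],
  [-0.4,[0,0,-0.0245],0],
  [-0.4,[0,0,-0.0245],0],
  [-0.4,[0,0,-0.0245],0],
])

```text
t: 10.23
position: [505.5, 274.9, 124.8]
tcp_rot: [[-0.141, 0.99, 0.0], [0.99, 0.141, 0.0], [0.0, 0.0, -1.0]]
wrist_force: [0.1, -0.2, -2.1]
gripper_width: 44.8
grasp_force: 24.9
```

```bash
python3 -c "
from h import *
pose()"
```

```text
t 10.23 pos [505.5 274.9 124.8] yaw 8.09 w 44.8 f [ 0.1 -0.2 -2.1] g 24.9
```

Emit:
servo_tool([
  [0.2,[0,0,0],0],
  [0.4,[0,0,0],0],
  [0.6,[0,0,0],0],
  [0.8,[0,0,0],0],
  [1,[0,0,0.02],0],
])

```text
t: 10.65
position: [504.3, 274.7, 138.4]
tcp_rot: [[-0.141, 0.99, -0.004], [0.99, 0.141, -0.002], [-0.001, -0.004, -1.0]]
wrist_force: [0.1, -0.6, -0.4]
gripper_width: 75.0
grasp_force: 0.0
```

Emit:
servo_tool([
  [1,[0,0,0.045],0],
  [1,[0,0,0.09],0],
  [1,[0,0,0.136],0],
  [1,[0.01,-0.03,0.136],0],
  [1,[0.0275,-0.074,0.136],0],
])

```text
t: 11.07
position: [527.4, 217.5, 252.0]
tcp_rot: [[-0.145, 0.989, 0.004], [0.989, 0.145, 0.002], [0.001, 0.004, -1.0]]
wrist_force: [0.5, -0.4, -0.3]
gripper_width: 93.8
grasp_force: 0.0
```

Emit:
servo_tool([
  [1,[0.016,-0.045,0],0],
  [1,[0.032,-0.09,0],0],
  [1,[0.048,-0.135,0],0],
  [1,[0.064,-0.18,0],0],
  [1,[0.08,-0.225,0],0],
])

```text
t: 11.48
position: [591.7, 34.2, 249.7]
tcp_rot: [[-0.141, 0.99, 0.0], [0.99, 0.141, 0.0], [-0.0, 0.0, -1.0]]
wrist_force: [0.6, -0.3, -0.6]
gripper_width: 94.2
grasp_force: 0.0
```

Emit:
servo_tool([
  [1,[0.008,-0.03,0],0],
  [1,[0.01,-0.035,0],0],
  [1,[0.01,-0.035,0],0],
])

```text
t: 11.73
position: [599.5, 6.8, 249.2]
tcp_rot: [[-0.139, 0.99, -0.0], [0.99, 0.139, 0.0], [0.0, -0.0, -1.0]]
wrist_force: [-0.3, 0.3, 0.1]
gripper_width: 94.3
grasp_force: 0.0
```

```bash
python3 - <<'E'
from h import *
pose()
for c in ["wrist","side"]:
    p,d=grab_frame(c);cv2.imwrite(f'pics/{c}2.png',p[...,::-1])
    for n in ["mallet","short_offcut","tall_offcut"]:
        print(c,n,[(np.round(r['centre']),round(r['p'],2)) for r in pinpoint(n,c)[:2]])
E
```

```text
t 11.73 pos [599.5   6.8 249.2] yaw 7.98 w 94.3 f [-0.3  0.3  0.1] g 0.0
wrist mallet [(array([601.,   3.,  15.]), 0.86)]
wrist short_offcut [(array([742.,  -4.,  -4.]), 0.45)]
wrist tall_offcut []
side mallet [(array([599.,   6.,  13.]), 0.68), (array([702., 333.,   1.]), 0.48)]
side short_offcut [(array([494., 364.,  10.]), 0.67)]
side tall_offcut []
```

View pics/wrist2.png

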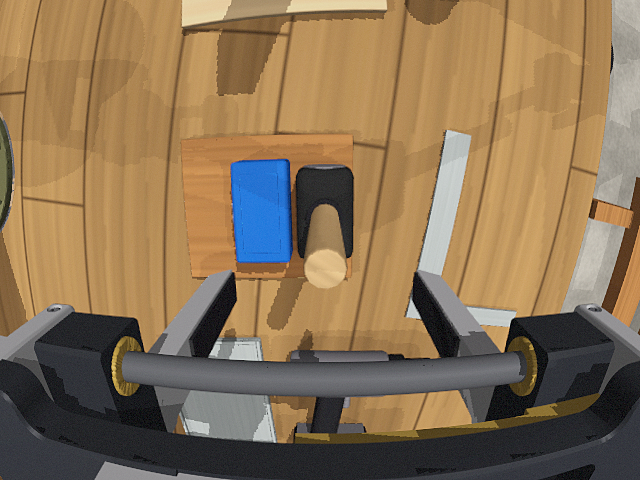

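View pics/side2.png

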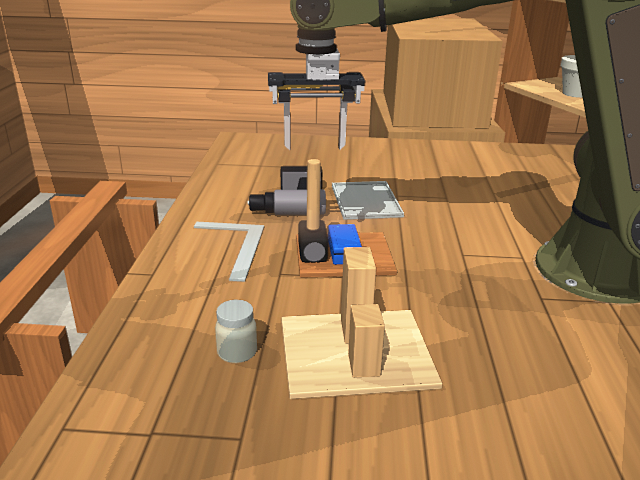

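Both offcuts stand on the board (side picture, about (360,290) and (367,340)). The mallet handle top at column 325 sits midway between the fingers. I'm gripping it next.

Emit:
servo_tool([
  [1,[0,-0.001,-0.03],0],
  [1,[0,-0.001,-0.06],0],
  [0.6,[0,-0.001,-0.087],0],
  [0.2,[0,-0.001,-0.087],0],
  [-0.2,[0,-0.001,-0.087],0],
], grip_force=35)

```text
t: 12.55
position: [599.1, 7.6, 179.8]
tcp_rot: [[-0.142, 0.99, -0.001], [0.99, 0.142, 0.0], [0.0, -0.001, -1.0]]
wrist_force: [0.2, -0.3, 1.5]
gripper_width: 77.7
grasp_force: 0.0
```

Emit:
servo_tool([
  [-0.4,[0,0,0],0],
  [-0.6,[0,0,0],0],
  [-0.7,[0,0,0],0],
  [-0.7,[0,0,0],0],
  [-0.7,[0,0,0],0],
])

```text
t: 12.97
position: [599.5, 7.3, 180.4]
tcp_rot: [[-0.141, 0.99, 0.001], [0.99, 0.141, -0.0], [-0.0, 0.001, -1.0]]
wrist_force: [-0.3, 0.5, -0.2]
gripper_width: 44.1
grasp_force: 0.0
```

Emit:
servo_tool([
  [-0.7,[0,0,0],0],
  [-0.7,[0,0,0],0],
  [-0.7,[0,0,0],0],
  [-0.7,[0,0,0],0],
  [-0.7,[0,0,0],0],
])

```text
t: 13.38
position: [599.5, 7.3, 179.9]
tcp_rot: [[-0.141, 0.99, 0.0], [0.99, 0.141, 0.0], [0.0, 0.0, -1.0]]
wrist_force: [2.3, 0.8, 0.2]
gripper_width: 26.3
grasp_force: 35.0
```

```bash
python3 -c "
from h import *
pose()"
```

```text
t 13.38 pos [599.5   7.3 179.9] yaw 8.11 w 26.3 f [2.3 0.8 0.2] g 35.0
```

Emit:
servo_tool([
  [-0.7,[0,0,0.01],0],
  [-0.7,[0,0,0.03],0],
  [-0.7,[0,0,0.055],0],
  [-0.7,[0,0,0.08],0],
  [-0.7,[0,0,0.1],0],
])

```text
t: 13.8
position: [599.1, 7.3, 261.4]
tcp_rot: [[-0.141, 0.99, -0.0], [0.99, 0.141, -0.0], [0.0, -0.0, -1.0]]
wrist_force: [-0.2, -0.5, -3.1]
gripper_width: 26.5
grasp_force: 35.0
```

Emit:
servo_tool([
  [-0.7,[0,0.012,0],0],
  [-0.7,[-0.003,0.035,0],0],
  [-0.7,[-0.006,0.065,0],0],
  [-0.7,[-0.009,0.095,0],0],
  [-0.7,[-0.012,0.13,0],0],
])

```text
t: 14.22
position: [589.0, 112.4, 258.5]
tcp_rot: [[-0.14, 0.99, -0.002], [0.99, 0.14, -0.0], [-0.0, -0.002, -1.0]]
wrist_force: [0.6, 0.3, -5.0]
gripper_width: 26.4
grasp_force: 35.0
```

Emit:
servo_tool([
  [-0.7,[-0.003,0.035,0],0],
  [-0.7,[-0.006,0.07,0],0],
  [-0.7,[-0.009,0.105,0],0],
  [-0.7,[-0.012,0.14,0],0],
  [-0.7,[-0.0136,0.17,0],0],
])

```text
t: 14.63
position: [577.7, 249.7, 258.4]
tcp_rot: [[-0.142, 0.99, -0.002], [0.99, 0.142, -0.0], [-0.0, -0.002, -1.0]]
wrist_force: [0.9, -0.1, -4.9]
gripper_width: 26.9
grasp_force: 35.0
```

Emit:
servo_tool([
  [-0.7,[-0.002,0.03,0],0],
  [-0.7,[-0.003,0.06,0],0],
  [-0.7,[-0.005,0.085,0],0],
  [-0.7,[-0.005,0.1,0],0],
  [-0.7,[-0.005,0.1065,0],0],
])

```text
t: 15.05
position: [574.0, 334.3, 258.4]
tcp_rot: [[-0.143, 0.99, -0.002], [0.99, 0.143, -0.001], [-0.0, -0.002, -1.0]]
wrist_force: [0.2, 0.2, -4.9]
gripper_width: 26.8
grasp_force: 35.0
```

Emit:
servo_tool([
  [-0.7,[0,0,-0.02],0],
  [-0.7,[0,0,-0.05],0],
  [-0.7,[0,0,-0.08],0],
  [-0.7,[0,0,-0.092],0],
  [-0.7,[0,0,-0.0985],0],
])

```text
t: 15.47
position: [574.5, 331.5, 180.0]
tcp_rot: [[-0.14, 0.99, -0.002], [0.99, 0.14, -0.002], [-0.001, -0.002, -1.0]]
wrist_force: [-6.8, -5.1, 16.2]
gripper_width: 26.8
grasp_force: 35.0
```

```bash
python3 -c "
from h import *
pose()
p,d=grab_frame('side');cv2.imwrite('pics/side3.png',p[...,::-1])"
```

```text
t 15.47 pos [574.5 331.5 180. ] yaw 8.08 w 26.8 f [-6.8 -5.1 16.2] g 35.0
```

View pics/side3.png

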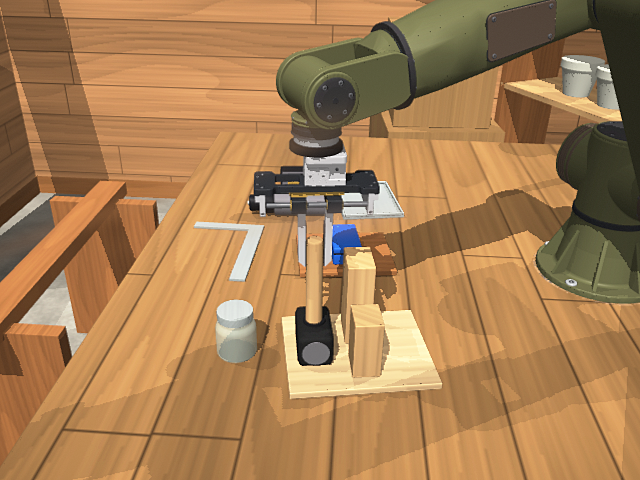

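Emit:
servo_tool([
  [-0.5,[0,0,0],0],
  [-0.3,[0,0,0],0],
  [0,[0,0,0],0],
  [0.3,[0,0,0],0],
  [0.6,[0,0,0],0],
])

```text
t: 15.93
position: [575.1, 332.6, 181.9]
tcp_rot: [[-0.141, 0.99, 0.001], [0.99, 0.141, 0.001], [0.0, 0.001, -1.0]]
wrist_force: [0.6, -0.2, -0.9]
gripper_width: 49.6
grasp_force: 0.0
```

Emit:
servo_tool([
  [0.8,[0,0,0],0],
  [1,[0,0,0.015],0],
  [1,[0,0,0.04],0],
  [1,[0,0,0.07],0],
  [1,[-0.002,-0.03,0.07],0],
])

```text
t: 16.35
position: [573.9, 311.4, 242.7]
tcp_rot: [[-0.144, 0.99, 0.006], [0.99, 0.144, 0.004], [0.003, 0.007, -1.0]]
wrist_force: [0.1, 0.4, 1.0]
gripper_width: 82.7
grasp_force: 0.0
```

Emit:
servo_tool([
  [1,[-0.006,-0.05,0],0],
  [1,[-0.012,-0.1,0],0],
  [1,[-0.018,-0.15,0],0],
  [1,[-0.024,-0.2,0],0],
  [1,[-0.03,-0.25,0],0],
])

```text
t: 16.77
position: [548.8, 106.8, 238.3]
tcp_rot: [[-0.141, 0.99, 0.001], [0.99, 0.141, 0.0], [-0.0, 0.001, -1.0]]
wrist_force: [1.7, 0.0, 0.1]
gripper_width: 93.8
grasp_force: 0.0
```

Emit:
servo_tool([
  [1,[-0.01,-0.05,0],0],
  [1,[-0.015,-0.1,-0.01],0],
  [1,[-0.0202,-0.1375,-0.04],0],
  [1,[-0.0202,-0.1375,-0.09],0],
  [1,[-0.0202,-0.1375,-0.14],0],
])

```text
t: 17.18
position: [533.8, -3.3, 125.9]
tcp_rot: [[-0.138, 0.99, 0.004], [0.99, 0.138, -0.0], [-0.001, 0.004, -1.0]]
wrist_force: [1.6, 0.3, 0.2]
gripper_width: 94.1
grasp_force: 0.0
```

```bash
python3 - <<'E'
from h import *
pose()
for c in ["wrist","side"]:
    p,d=grab_frame(c);cv2.imwrite(f'pics/{c}4.png',p[...,::-1])
    for n in ["case","tray","mallet"]:
        print(c,n,[(np.round(r['centre']),round(r['p'],2)) for r in pinpoint(n,c)[:2]])
E
```

```text
t 17.18 pos [533.8  -3.3 125.9] yaw 7.96 w 94.1 f [1.6 0.3 0.2] g 0.0
wrist case [(array([536.,  -2.,  19.]), 0.88)]
wrist tray []
wrist mallet []
side case [(array([533.,  -5.,  15.]), 0.68)]
side tray [(array([537.,  -6.,  -0.]), 0.6), (array([ 485., -294.,   -0.]), 0.59)]
side mallet [(array([577., 327.,  12.]), 0.69)]
```

View pics/wrist4.png

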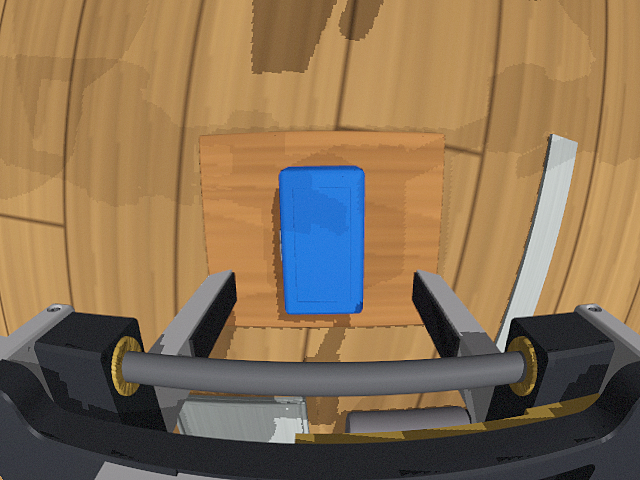

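View pics/side4.png

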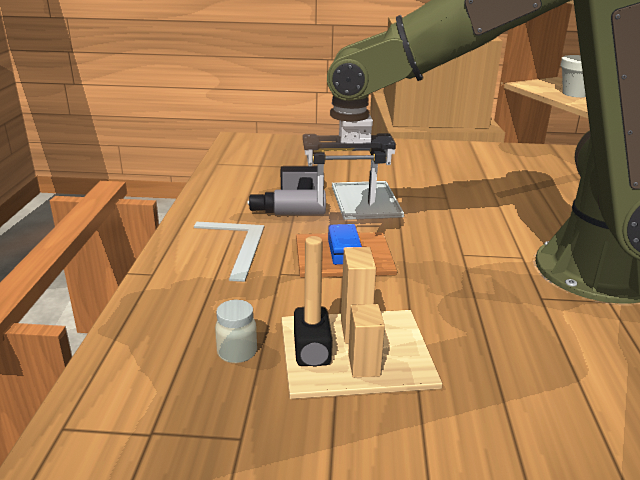

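All three stand on the board (side picture). The case, at column 322, sits between the fingers (columns 235–415) and square to them. I'm going down to it.

Emit:
servo_tool([
  [1,[0,-0.002,-0.04],0],
  [1,[0,-0.002,-0.08],0],
  [1,[0,-0.002,-0.11],0],
  [1,[0,-0.002,-0.125],0],
  [0.6,[0,-0.002,-0.133],0],
])

```text
t: 18.0
position: [533.1, -2.9, 18.2]
tcp_rot: [[-0.141, 0.99, -0.001], [0.99, 0.141, 0.0], [0.0, -0.001, -1.0]]
wrist_force: [-0.6, 0.2, -0.2]
gripper_width: 89.9
grasp_force: 0.0
```

Emit:
servo_tool([
  [0.4,[0,0,0],0],
  [0.2,[0,0,0],0],
  [0,[0,0,0],0],
  [0,[0,0,0],0],
  [0,[0,0,0],0],
])

```text
t: 18.42
position: [533.6, -3.1, 19.7]
tcp_rot: [[-0.141, 0.99, 0.001], [0.99, 0.141, -0.0], [-0.0, 0.001, -1.0]]
wrist_force: [-3.0, 0.2, 6.0]
gripper_width: 59.7
grasp_force: 35.0
```

Emit:
servo_tool([
  [0,[0,0,0],0],
  [0,[0,0,0],0],
  [0,[0,0,0],0],
])

```text
t: 18.67
position: [533.6, -3.2, 19.7]
tcp_rot: [[-0.141, 0.99, 0.001], [0.99, 0.141, -0.0], [-0.0, 0.001, -1.0]]
wrist_force: [-2.6, -0.0, 6.8]
gripper_width: 60.0
grasp_force: 35.0
```

```bash
python3 -c "
from h import *
pose()"
```

```text
t 18.67 pos [533.6  -3.2  19.7] yaw 8.13 w 60.0 f [-2.6 -0.   6.8] g 35.0
```

Emit:
servo_tool([
  [0,[0,0,0.01],0],
  [0,[0,0,0.035],0],
  [0,[0,0,0.065],0],
  [0,[0,-0.015,0.0875],0.01],
  [0,[-0.003,-0.0437,0.0875],0.033],
])

```text
t: 19.08
position: [532.5, -37.2, 92.8]
tcp_rot: [[-0.193, 0.981, 0.006], [0.981, 0.193, -0.0], [-0.001, 0.005, -1.0]]
wrist_force: [0.9, -0.2, -4.3]
gripper_width: 59.7
grasp_force: 35.0
```

Emit:
servo_tool([
  [0,[-0.007,-0.04,0],0],
  [0,[-0.014,-0.08,0],0],
  [0,[-0.021,-0.12,0],0],
  [0,[-0.028,-0.16,0],0],
  [0,[-0.035,-0.2,0],0],
])

```text
t: 19.5
position: [502.0, -199.4, 89.1]
tcp_rot: [[-0.19, 0.982, -0.0], [0.982, 0.19, 0.0], [0.0, -0.0, -1.0]]
wrist_force: [-0.1, -0.6, -3.3]
gripper_width: 60.1
grasp_force: 35.0
```

Emit:
servo_tool([
  [0,[-0.01,-0.04,0],0],
  [0,[-0.018,-0.08,0],0],
  [0,[-0.0228,-0.11,0],0],
  [0,[-0.0228,-0.12,0],0],
  [0,[-0.0228,-0.12,0],0],
])

```text
t: 19.92
position: [484.0, -295.5, 88.8]
tcp_rot: [[-0.188, 0.982, -0.0], [0.982, 0.188, -0.0], [-0.0, -0.0, -1.0]]
wrist_force: [1.0, 1.0, -3.9]
gripper_width: 59.9
grasp_force: 35.0
```

```bash
python3 - <<'E'
from h import *
pose()
p,d=grab_frame('scene');P=cloud('scene',d);cv2.imwrite('pics/scene5.png',p[...,::-1])
for n in ["case","tray"]:
    print(n,[(np.round(r['centre']),round(r['p'],2)) for r in pinpoint(n,'scene')[:2]])
p,d=grab_frame('wrist');cv2.imwrite('pics/wrist5.png',p[...,::-1])
E
```

```text
t 19.92 pos [ 484.  -295.5   88.8] yaw 10.82 w 59.9 f [ 1.   1.  -3.9] g 35.0
case [(array([ 484., -297.,   82.]), 0.93)]
tray []
```

View pics/wrist5.png

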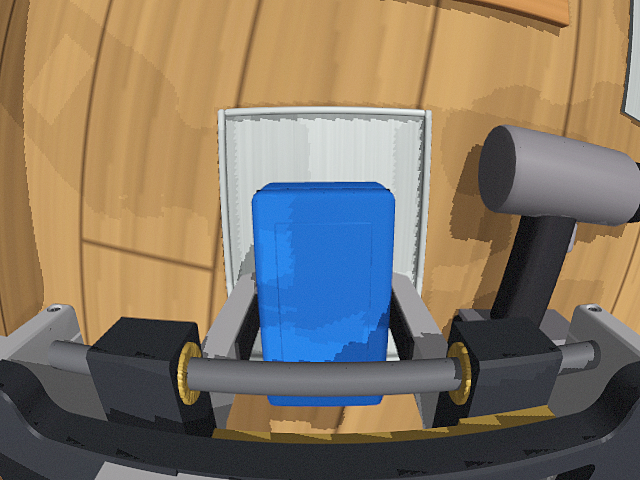

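View pics/scene5.png

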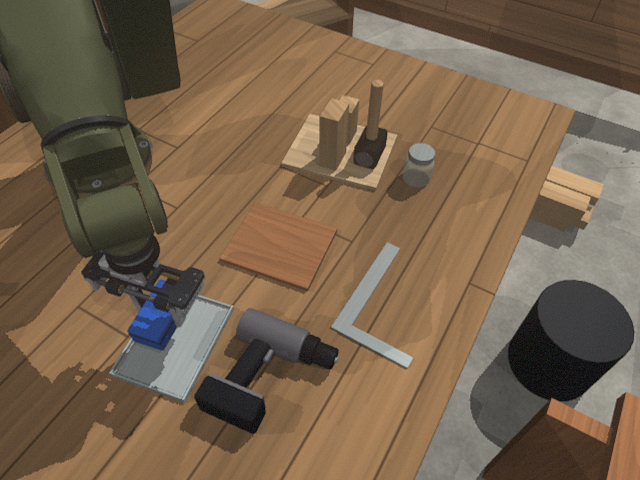

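The case hangs square over the tray (columns 254–394, inside the tray walls at 222–430). The three others still stand on the board at (345,130). I'm lowering it.

Emit:
servo_tool([
  [0,[0.001,0.001,-0.03],0],
  [0,[0.001,0.001,-0.06],0],
  [0,[0.001,0.001,-0.082],0],
  [0,[0.001,0.001,-0.09],0],
  [0,[0.001,0.001,-0.0945],0],
])

```text
t: 20.53
position: [485.0, -292.0, 12.6]
tcp_rot: [[-0.191, 0.982, -0.002], [0.982, 0.191, 0.002], [0.002, -0.002, -1.0]]
wrist_force: [-20.4, 14.7, 34.8]
gripper_width: 59.5
grasp_force: 35.0
```

Emit:
servo_tool([
  [0,[0,0,0],0],
  [0.1,[0,0,0],0],
  [0.2,[0,0,0],0],
  [0.3,[0,0,0],0],
  [0.45,[0,0,0],0],
])

```text
t: 20.95
position: [485.8, -293.5, 13.9]
tcp_rot: [[-0.19, 0.982, 0.001], [0.982, 0.19, -0.001], [-0.001, 0.001, -1.0]]
wrist_force: [-0.4, -0.4, -0.8]
gripper_width: 65.2
grasp_force: 0.0
```

Emit:
servo_tool([
  [0.55,[0,0,0],0],
  [0.55,[0,0,0.01],0],
  [0.55,[0,0,0.035],0],
  [0.55,[0,0,0.07],0],
  [0.55,[0,0,0.11],0],
])

```text
t: 21.37
position: [484.7, -292.9, 101.9]
tcp_rot: [[-0.19, 0.982, -0.001], [0.982, 0.19, 0.001], [0.001, -0.001, -1.0]]
wrist_force: [-0.1, -0.2, -0.3]
gripper_width: 72.9
grasp_force: 0.0
```

```bash
python3 - <<'E'
from h import *
pose()
for c in ['side','scene','wrist']:
    p,d=grab_frame(c)
    cv2.imwrite(f'pics/{c}6.png',p[...,::-1])
    for n in ["case","mallet","tall_offcut","short_offcut"]:
        print(c,n,[(np.round(r['centre']),round(r['p'],2)) for r in pinpoint(n,c)[:1]])
    if c=='wrist': continue
    P=cloud(c,d);x,y,z=np.moveaxis(P,-1,0)
    m=(abs(x-485)<80)&(abs(y+294)<110)&(abs(z-44)<5);q=P[m]
    m=cv2.morphologyEx(m.astype(np.uint8),cv2.MORPH_OPEN,np.ones((3,3)))>0;q=P[m]
    if len(q)>20: print(c,len(q),cv2.minAreaRect(q[:,:2].astype(np.float32)),np.median(q[:,2]))
E
```

```text
t 21.37 pos [ 484.7 -292.9  101.9] yaw 10.95 w 72.9 f [-0.1 -0.2 -0.3] g 0.0
side case [(array([ 486., -292.,    4.]), 0.71)]
side mallet [(array([576., 330.,  13.]), 0.76)]
side tall_offcut [(array([504., 272.,  10.]), 0.94)]
side short_offcut [(array([495., 363.,  11.]), 0.65)]
side 420 ((486.0683288574219, -290.6176452636719), (59.87776565551758, 119.6655044555664), 11.461864471435547) 43.88241881209166
scene case [(array([ 485., -292.,    5.]), 0.64)]
scene mallet [(array([572., 331.,   6.]), 0.89)]
scene tall_offcut [(array([508., 278.,  14.]), 0.78)]
scene short_offcut [(array([488., 362.,  12.]), 0.74)]
scene 1508 ((485.9022216796875, -294.4905090332031), (61.131324768066406, 110.20865631103516), 12.178814888000488) 43.4130029564796
wrist case [(array([ 489., -291.,    6.]), 0.69)]
wrist mallet [(array([ 680., -273.,   -5.]), 0.4)]
wrist tall_offcut []
wrist short_offcut []
```

View pics/wrist6.png

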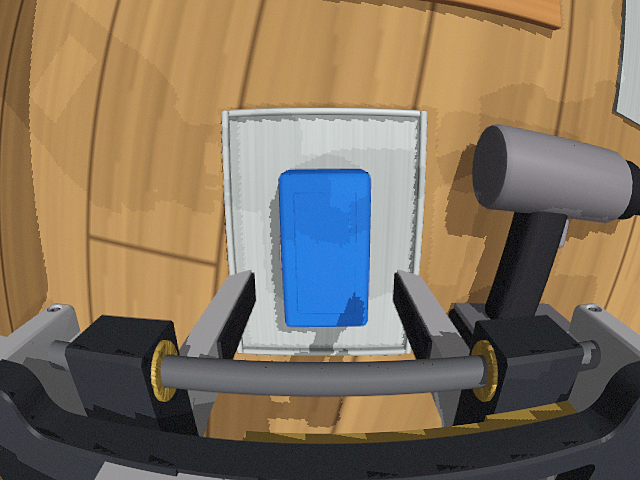

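Case is centred (486,-294.5 against the tray at 485.4,-295.4 from the same camera), flat and aligned. Now I'm putting things back, mallet first.

Emit:
servo_tool([
  [0.55,[0,0,0.04],0],
  [0.55,[0,0,0.08],0],
  [0.55,[0,0,0.12],0],
  [0.55,[0,0,0.16],0],
  [0.55,[0,0,0.187],-0.033],
])

```text
t: 22.53
position: [485.5, -293.4, 253.9]
tcp_rot: [[-0.142, 0.99, 0.002], [0.99, 0.142, -0.002], [-0.002, 0.002, -1.0]]
wrist_force: [-0.4, -0.9, -0.3]
gripper_width: 72.8
grasp_force: 0.0
```

Emit:
servo_tool([
  [0.55,[0.007,0.049,0],0],
  [0.55,[0.014,0.098,0],0],
  [0.55,[0.021,0.147,0],0],
  [0.55,[0.028,0.196,0],0],
  [0.55,[0.035,0.245,0],0],
])

```text
t: 22.95
position: [513.1, -95.5, 250.8]
tcp_rot: [[-0.141, 0.99, 0.0], [0.99, 0.141, -0.0], [-0.0, 0.0, -1.0]]
wrist_force: [0.8, -0.2, -0.8]
gripper_width: 73.1
grasp_force: 0.0
```

Emit:
servo_tool([
  [0.55,[0.007,0.049,0],0],
  [0.55,[0.014,0.098,0],0],
  [0.55,[0.021,0.147,0],0],
  [0.55,[0.028,0.196,0],0],
  [0.55,[0.035,0.245,0],0],
])

```text
t: 23.37
position: [541.1, 100.7, 250.8]
tcp_rot: [[-0.141, 0.99, 0.0], [0.99, 0.141, -0.0], [-0.0, 0.0, -1.0]]
wrist_force: [0.4, -0.4, -0.2]
gripper_width: 73.5
grasp_force: 0.0
```

Emit:
servo_tool([
  [0.55,[0.007,0.049,0],0],
  [0.55,[0.014,0.098,0],0],
  [0.55,[0.021,0.147,0],0],
  [0.55,[0.028,0.196,0],0],
  [0.55,[0.035,0.245,0],0],
])

```text
t: 23.78
position: [569.1, 296.8, 250.6]
tcp_rot: [[-0.141, 0.99, 0.0], [0.99, 0.141, -0.0], [-0.0, 0.0, -1.0]]
wrist_force: [0.5, -0.2, 0.6]
gripper_width: 72.4
grasp_force: 0.0
```

Emit:
servo_tool([
  [0.55,[0.007,0.03,0],0],
  [0.55,[0.007,0.0463,0],0],
  [0.55,[0.007,0.0463,0],0],
  [0.55,[0.007,0.0463,0],0],
  [0.55,[0.007,0.0463,0],0],
])

```text
t: 24.2
position: [575.0, 330.2, 250.9]
tcp_rot: [[-0.14, 0.99, 0.0], [0.99, 0.14, -0.0], [-0.0, 0.0, -1.0]]
wrist_force: [0.4, -0.3, -0.1]
gripper_width: 72.7
grasp_force: 0.0
```

```bash
python3 - <<'E'
from h import *
pose()
p,d=grab_frame('wrist');cv2.imwrite('pics/wrist7.png',p[...,::-1])
E
```

```text
t 24.2 pos [575.  330.2 250.9] yaw 8.05 w 72.7 f [ 0.4 -0.3 -0.1] g 0.0
```

View pics/wrist7.png

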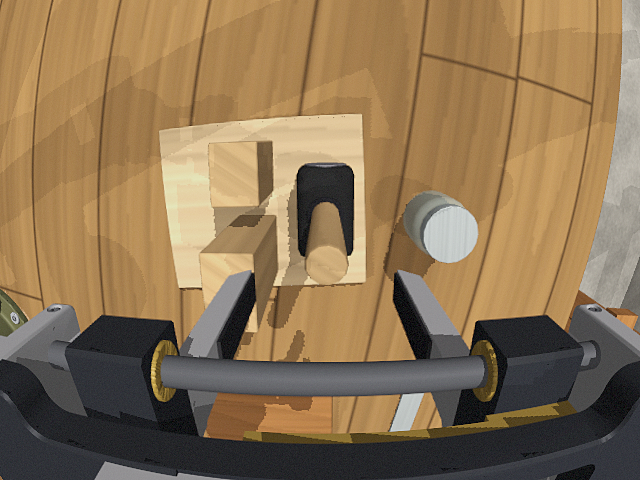

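Mallet handle top at (327,265), midway between the fingers, and standing square. I'm gripping it.

Emit:
servo_tool([
  [0.55,[0,0.003,-0.03],0],
  [0.55,[0,0.003,-0.06],0],
  [0.3,[0,0.003,-0.08],0],
  [0.1,[0,0.003,-0.0875],0],
  [-0.2,[0,0.003,-0.0875],0],
])

```text
t: 24.67
position: [574.7, 332.9, 179.8]
tcp_rot: [[-0.14, 0.99, -0.002], [0.99, 0.14, -0.001], [-0.001, -0.002, -1.0]]
wrist_force: [0.3, 0.8, -0.1]
gripper_width: 56.3
grasp_force: 0.0
```

Emit:
servo_tool([
  [-0.4,[0,0,0],0],
  [-0.6,[0,0,0],0],
  [-0.7,[0,0,0],0],
  [-0.7,[0,0,0],0],
  [-0.7,[0,0,0],0],
])

```text
t: 25.08
position: [575.2, 334.3, 181.5]
tcp_rot: [[-0.141, 0.99, 0.001], [0.99, 0.141, 0.001], [0.0, 0.001, -1.0]]
wrist_force: [1.0, -0.9, 2.1]
gripper_width: 26.5
grasp_force: 35.0
```

Emit:
servo_tool([
  [-0.7,[0,0,0],0],
  [-0.7,[0,0,0],0],
  [-0.7,[0,0,0],0],
  [-0.7,[0,0,0],0],
])

```text
t: 25.42
position: [575.3, 334.3, 181.4]
tcp_rot: [[-0.141, 0.99, 0.001], [0.99, 0.141, 0.001], [0.0, 0.002, -1.0]]
wrist_force: [1.8, -0.5, 5.7]
gripper_width: 26.3
grasp_force: 35.0
```

```bash
python3 -c "
from h import *
pose()"
```

```text
t 25.42 pos [575.3 334.3 181.4] yaw 8.11 w 26.3 f [ 1.8 -0.5  5.7] g 35.0
```

Emit:
servo_tool([
  [-0.7,[0,0,0.01],0],
  [-0.7,[0,0,0.03],0],
  [-0.7,[0,0,0.055],0],
  [-0.7,[0,0,0.08],0],
  [-0.7,[0,0,0.1],0],
])

```text
t: 25.83
position: [574.5, 334.1, 261.7]
tcp_rot: [[-0.141, 0.99, -0.001], [0.99, 0.141, -0.0], [-0.0, -0.001, -1.0]]
wrist_force: [-1.0, -0.2, -4.2]
gripper_width: 26.5
grasp_force: 35.0
```

Emit:
servo_tool([
  [-0.7,[0,-0.012,0],0],
  [-0.7,[0.002,-0.035,0],0],
  [-0.7,[0.004,-0.065,0],0],
  [-0.7,[0.006,-0.095,0],0],
  [-0.7,[0.008,-0.13,0],0],
])

```text
t: 26.25
position: [580.5, 228.8, 258.8]
tcp_rot: [[-0.142, 0.99, -0.003], [0.99, 0.142, -0.001], [-0.0, -0.003, -1.0]]
wrist_force: [0.9, -0.4, -4.4]
gripper_width: 26.9
grasp_force: 35.0
```

Emit:
servo_tool([
  [-0.7,[0.003,-0.035,0],0],
  [-0.7,[0.006,-0.07,0],0],
  [-0.7,[0.009,-0.105,0],0],
  [-0.7,[0.012,-0.14,0],0],
  [-0.7,[0.014,-0.17,0],0],
])

```text
t: 26.67
position: [591.7, 91.7, 259.1]
tcp_rot: [[-0.14, 0.99, -0.003], [0.99, 0.14, -0.001], [-0.0, -0.003, -1.0]]
wrist_force: [0.2, 0.3, -4.5]
gripper_width: 26.6
grasp_force: 35.0
```

Emit:
servo_tool([
  [-0.7,[0.003,-0.03,0],0],
  [-0.7,[0.006,-0.06,0],0],
  [-0.7,[0.008,-0.085,0],0],
  [-0.7,[0.008,-0.1,0],0],
  [-0.7,[0.008,-0.1065,0],0],
])

```text
t: 27.08
position: [598.3, 7.1, 259.5]
tcp_rot: [[-0.139, 0.99, -0.002], [0.99, 0.139, -0.0], [0.0, -0.002, -1.0]]
wrist_force: [-0.9, 1.6, -4.7]
gripper_width: 26.4
grasp_force: 35.0
```

Emit:
servo_tool([
  [-0.7,[0,0,-0.02],0],
  [-0.7,[0,0,-0.05],0],
  [-0.7,[0,0,-0.075],0],
  [-0.7,[0,0,-0.088],0],
  [-0.7,[0,0,-0.094],0],
])

```text
t: 27.5
position: [598.0, 9.6, 183.5]
tcp_rot: [[-0.142, 0.99, -0.003], [0.99, 0.142, 0.0], [0.001, -0.003, -1.0]]
wrist_force: [0.1, 0.2, -4.5]
gripper_width: 26.8
grasp_force: 35.0
```

Emit:
servo_tool([
  [-0.7,[0,0,-0.002],0],
  [-0.7,[0,0,-0.004],0],
  [-0.7,[0,0,-0.005],0],
  [-0.7,[0,0,-0.005],0],
])

```text
t: 27.83
position: [599.1, 9.0, 182.2]
tcp_rot: [[-0.141, 0.99, 0.001], [0.99, 0.141, -0.0], [-0.0, 0.001, -1.0]]
wrist_force: [-0.2, -0.6, -4.0]
gripper_width: 26.7
grasp_force: 35.0
```

```bash
python3 -c "
from h import *
pose()"
```

```text
t 27.83 pos [599.1   9.  182.2] yaw 8.12 w 26.7 f [-0.2 -0.6 -4. ] g 35.0
```

Emit:
servo_tool([
  [-0.7,[0,0,-0.001],0],
  [-0.5,[0,0,-0.001],0],
  [-0.3,[0,0,-0.001],0],
  [0,[0,0,-0.001],0],
  [0.3,[0,0,-0.001],0],
])

```text
t: 28.25
position: [599.0, 9.0, 181.1]
tcp_rot: [[-0.141, 0.99, 0.001], [0.99, 0.141, -0.0], [-0.0, 0.001, -1.0]]
wrist_force: [-0.4, -0.8, -0.1]
gripper_width: 42.6
grasp_force: 0.0
```

Emit:
servo_tool([
  [0.6,[0,0,0],0],
  [0.6,[0,0,0],0],
  [0.6,[0,0,0.02],0],
  [0.6,[0,0,0.05],0],
  [0.6,[0,0,0.08],0],
])

```text
t: 28.67
position: [598.6, 9.0, 245.1]
tcp_rot: [[-0.141, 0.99, -0.001], [0.99, 0.141, 0.0], [0.0, -0.001, -1.0]]
wrist_force: [-1.5, -0.6, 0.4]
gripper_width: 73.9
grasp_force: 0.0
```

Emit:
servo_tool([
  [0.6,[-0.015,0.045,0],0],
  [0.6,[-0.03,0.09,0],0],
  [0.6,[-0.045,0.135,0],0],
  [0.6,[-0.06,0.18,0],0],
  [0.6,[-0.075,0.225,0],0],
])

```text
t: 29.08
position: [538.0, 190.5, 244.9]
tcp_rot: [[-0.141, 0.99, 0.0], [0.99, 0.141, 0.0], [0.0, 0.0, -1.0]]
wrist_force: [0.4, 0.3, 0.5]
gripper_width: 75.1
grasp_force: 0.0
```

Emit:
servo_tool([
  [0.6,[-0.015,0.04,0],0],
  [0.6,[-0.03,0.08,0],0],
  [0.6,[-0.042,0.1073,0],0],
  [0.6,[-0.042,0.1073,-0.02],0],
  [0.6,[-0.042,0.1073,-0.045],0],
])

```text
t: 29.5
position: [505.1, 276.5, 209.6]
tcp_rot: [[-0.144, 0.99, 0.003], [0.99, 0.144, 0.001], [0.001, 0.003, -1.0]]
wrist_force: [-0.2, -0.1, -0.3]
gripper_width: 75.4
grasp_force: 0.0
```

```bash
python3 - <<'E'
from h import *
pose()
p,d=grab_frame('wrist');a=p[...,::-1]
p,d=grab_frame('side');b=p[...,::-1]
print([(np.round(r['centre']),round(r['p'],2)) for r in pinpoint('mallet','side')[:1]])
cv2.imwrite('pics/w8.png',cv2.resize(np.hstack([a,b]),(800,300)))
E
```

```text
t 29.5 pos [505.1 276.5 209.6] yaw 8.25 w 75.4 f [-0.2 -0.1 -0.3] g 0.0
[(array([602.,   5.,  16.]), 0.84)]
```

View pics/w8.png

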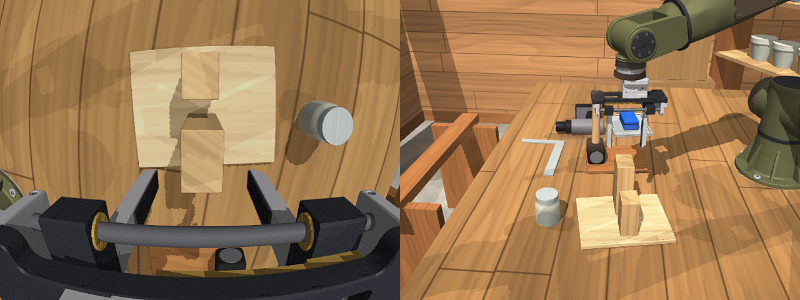

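The mallet is back on the base. The tall offcut (column 202) lies midway between the fingers (155–250) in the composite, so I'm gripping it.

Emit:
servo_tool([
  [0.6,[0,0,-0.03],0],
  [0.6,[0,0,-0.065],0],
  [0.6,[0,0,-0.09],0],
  [0.3,[0,0,-0.1055],0],
  [0.1,[0,0,-0.1055],0],
], grip_force=25)

```text
t: 30.07
position: [504.9, 274.2, 122.9]
tcp_rot: [[-0.141, 0.99, -0.002], [0.99, 0.141, -0.001], [-0.001, -0.003, -1.0]]
wrist_force: [-0.1, 0.0, -0.6]
gripper_width: 65.3
grasp_force: 0.0
```

Emit:
servo_tool([
  [-0.2,[0,0,0],0],
  [-0.4,[0,0,0],0],
  [-0.4,[0,0,0],0],
  [-0.4,[0,0,0],0],
  [-0.4,[0,0,0],0],
])

```text
t: 30.48
position: [505.9, 275.1, 125.8]
tcp_rot: [[-0.141, 0.99, 0.002], [0.99, 0.141, 0.001], [0.001, 0.002, -1.0]]
wrist_force: [-0.5, -1.0, 7.0]
gripper_width: 45.2
grasp_force: 24.9
```

Emit:
servo_tool([
  [-0.4,[0,0,0],0],
  [-0.4,[0,0,0],0],
  [-0.4,[0,0,0],0],
])

```text
t: 30.73
position: [505.9, 275.1, 125.8]
tcp_rot: [[-0.141, 0.99, 0.002], [0.99, 0.141, 0.001], [0.001, 0.002, -1.0]]
wrist_force: [-0.2, -0.7, 6.8]
gripper_width: 44.9
grasp_force: 24.9
```

```bash
python3 -c "
from h import *
pose()"
```

```text
t 30.73 pos [505.9 275.1 125.8] yaw 8.12 w 44.9 f [-0.2 -0.7  6.8] g 24.9
```

Emit:
servo_tool([
  [-0.4,[0,0,0.015],0],
  [-0.4,[0,0,0.05],0],
  [-0.4,[0,0,0.085],0],
  [-0.4,[-0.001,-0.015,0.1],0],
  [-0.4,[-0.004,-0.0449,0.1],0],
])

```text
t: 31.15
position: [502.8, 239.7, 207.6]
tcp_rot: [[-0.143, 0.99, 0.005], [0.99, 0.143, 0.002], [0.001, 0.005, -1.0]]
wrist_force: [0.9, 0.2, -2.4]
gripper_width: 45.1
grasp_force: 24.9
```

Emit:
servo_tool([
  [-0.4,[-0.006,-0.04,0],0],
  [-0.4,[-0.012,-0.08,0],0],
  [-0.4,[-0.018,-0.12,0],0],
  [-0.4,[-0.024,-0.16,0],0],
  [-0.4,[-0.03,-0.2,0],0],
])

```text
t: 31.57
position: [477.1, 76.8, 204.3]
tcp_rot: [[-0.141, 0.99, -0.0], [0.99, 0.141, -0.0], [-0.0, -0.0, -1.0]]
wrist_force: [0.6, 0.0, -2.3]
gripper_width: 44.8
grasp_force: 24.9
```

Emit:
servo_tool([
  [-0.4,[-0.008,-0.035,0],0],
  [-0.4,[-0.012,-0.06,0],0],
  [-0.4,[-0.013,-0.074,-0.015],0],
  [-0.4,[-0.013,-0.074,-0.045],0],
  [-0.4,[-0.013,-0.074,-0.075],0],
])

```text
t: 31.98
position: [467.4, 18.3, 144.2]
tcp_rot: [[-0.14, 0.99, 0.002], [0.99, 0.14, -0.0], [-0.0, 0.002, -1.0]]
wrist_force: [0.8, -0.4, -1.5]
gripper_width: 45.2
grasp_force: 24.9
```

Emit:
servo_tool([
  [-0.4,[0,0,-0.014],0],
  [-0.4,[0,0,-0.021],0],
  [-0.4,[0,0,-0.024],0],
  [-0.4,[0,0,-0.025],0],
  [-0.4,[0,0,-0.025],0],
])

```text
t: 32.4
position: [467.2, 19.2, 125.6]
tcp_rot: [[-0.141, 0.99, -0.0], [0.99, 0.141, -0.0], [-0.0, -0.0, -1.0]]
wrist_force: [-7.6, -1.9, 11.8]
gripper_width: 45.3
grasp_force: 25.0
```

```bash
python3 -c "
from h import *
pose()"
```

```text
t 32.4 pos [467.2  19.2 125.6] yaw 8.12 w 45.3 f [-7.6 -1.9 11.8] g 25.0
```

Emit:
servo_tool([
  [-0.2,[0,0,0],0],
  [0.1,[0,0,0],0],
  [0.4,[0,0,0],0],
  [0.6,[0,0,0],0],
  [0.6,[0,0,0],0],
])

```text
t: 32.82
position: [467.8, 19.6, 124.5]
tcp_rot: [[-0.141, 0.99, 0.001], [0.99, 0.141, -0.0], [-0.0, 0.0, -1.0]]
wrist_force: [-0.0, -0.4, 0.1]
gripper_width: 67.9
grasp_force: 0.0
```

Emit:
servo_tool([
  [0.6,[0,0,0.02],0],
  [0.6,[0,0,0.05],0],
  [0.6,[0,0,0.085],0],
  [0.6,[0.001,0.03,0.1],0],
  [0.6,[0.003,0.07,0.1],0],
])

```text
t: 33.23
position: [471.3, 75.2, 207.4]
tcp_rot: [[-0.138, 0.99, 0.005], [0.99, 0.138, 0.0], [-0.001, 0.005, -1.0]]
wrist_force: [0.4, -0.4, -0.3]
gripper_width: 75.3
grasp_force: 0.0
```

Emit:
servo_tool([
  [0.6,[0.003,0.05,0],0],
  [0.6,[0.006,0.1,0],0],
  [0.6,[0.01,0.15,0],0],
  [0.6,[0.014,0.2,0],0],
  [0.6,[0.018,0.25,0],0],
])

```text
t: 33.65
position: [484.2, 277.8, 204.3]
tcp_rot: [[-0.141, 0.99, 0.0], [0.99, 0.141, 0.0], [0.0, 0.0, -1.0]]
wrist_force: [0.2, -1.3, 0.4]
gripper_width: 74.9
grasp_force: 0.0
```

Emit:
servo_tool([
  [0.6,[0.003,0.05,0],0],
  [0.6,[0.006,0.09,0],0],
  [0.6,[0.0065,0.1105,-0.02],0],
  [0.6,[0.0065,0.1105,-0.055],0],
  [0.6,[0.0065,0.1105,-0.09],0],
])

```text
t: 34.07
position: [489.5, 365.4, 131.5]
tcp_rot: [[-0.143, 0.99, 0.001], [0.99, 0.143, 0.001], [0.001, 0.001, -1.0]]
wrist_force: [0.7, -0.6, -1.1]
gripper_width: 75.0
grasp_force: 0.0
```

Emit:
servo_tool([
  [0.6,[0,0,0],0],
  [0.6,[0,0,0],0],
  [0.6,[0,0,0],0],
])

```text
t: 34.32
position: [490.3, 364.3, 134.1]
tcp_rot: [[-0.141, 0.99, 0.002], [0.99, 0.141, 0.001], [0.001, 0.002, -1.0]]
wrist_force: [0.2, -0.1, 0.6]
gripper_width: 75.5
grasp_force: 0.0
```

```bash
python3 - <<'E'
from h import *
pose()
p,d=grab_frame('wrist');a=p[...,::-1]
p,d=grab_frame('side');b=p[...,::-1]
for n in ['mallet','tall_offcut','short_offcut']:print(n,[(np.round(r['centre']),round(r['p'],2)) for r in pinpoint(n,'side')[:1]])
cv2.imwrite('pics/w9.png',cv2.resize(np.hstack([a,b]),(800,300)))
E
```

```text
t 34.32 pos [490.3 364.3 134.1] yaw 8.1 w 75.5 f [ 0.2 -0.1  0.6] g 0.0
mallet [(array([601.,   8.,  13.]), 0.69)]
tall_offcut [(array([469.,  14.,   9.]), 0.87)]
short_offcut [(array([493., 364.,   9.]), 0.84)]
```

View pics/w9.png

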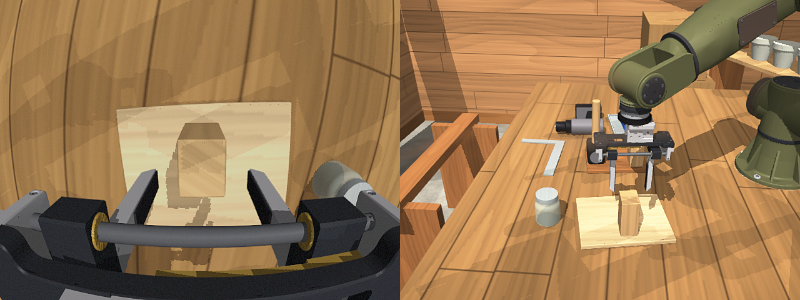

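The short offcut (columns 178–226) is between the fingers (155–250). I'm gripping it.

Emit:
servo_tool([
  [0.6,[0,0,-0.03],0],
  [0.6,[0,0,-0.055],0],
  [0.3,[0,0,-0.067],0],
  [0.1,[0,0,-0.067],0],
  [-0.2,[0,0,-0.067],0],
])

```text
t: 34.98
position: [489.9, 364.2, 79.3]
tcp_rot: [[-0.141, 0.99, 0.0], [0.99, 0.141, 0.0], [0.0, 0.0, -1.0]]
wrist_force: [0.7, 0.2, 0.0]
gripper_width: 58.5
grasp_force: 0.0
```

Emit:
servo_tool([
  [-0.4,[0,0,0],0],
  [-0.4,[0,0,0],0],
  [-0.4,[0,0,0],0],
  [-0.4,[0,0,0],0],
  [-0.4,[0,0,0],0],
])

```text
t: 35.4
position: [490.2, 364.4, 79.9]
tcp_rot: [[-0.141, 0.99, 0.002], [0.99, 0.141, 0.001], [0.001, 0.002, -1.0]]
wrist_force: [-1.0, -0.3, 6.7]
gripper_width: 45.5
grasp_force: 25.0
```

Emit:
servo_tool([
  [-0.4,[0,0,0],0],
  [-0.4,[0,0,0],0],
  [-0.4,[0,0,0],0],
])

```text
t: 35.65
position: [490.2, 364.4, 80.0]
tcp_rot: [[-0.141, 0.99, 0.002], [0.99, 0.141, 0.001], [0.001, 0.002, -1.0]]
wrist_force: [-0.7, -0.3, 6.5]
gripper_width: 44.8
grasp_force: 25.0
```

```bash
python3 -c "
from h import *
pose()"
```

```text
t 35.65 pos [490.2 364.4  80. ] yaw 8.12 w 44.8 f [-0.7 -0.3  6.5] g 25.0
```

Emit:
servo_tool([
  [-0.4,[0,0,0.02],0],
  [-0.4,[0,0,0.06],0],
  [-0.4,[0,0,0.11],0],
  [-0.4,[0,0,0.16],0],
  [-0.4,[0,0,0.21],0],
])

```text
t: 36.07
position: [489.3, 363.8, 248.8]
tcp_rot: [[-0.141, 0.99, -0.0], [0.99, 0.141, -0.0], [-0.0, -0.0, -1.0]]
wrist_force: [0.2, -0.4, -0.8]
gripper_width: 44.9
grasp_force: 25.0
```

Emit:
servo_tool([
  [-0.4,[-0.001,-0.02,0],0],
  [-0.4,[-0.002,-0.055,0],0],
  [-0.4,[-0.003,-0.095,0],0],
  [-0.4,[-0.004,-0.135,0],0],
  [-0.4,[-0.005,-0.175,0],0],
])

```text
t: 36.48
position: [485.2, 222.7, 246.8]
tcp_rot: [[-0.142, 0.99, 0.0], [0.99, 0.142, 0.0], [-0.0, 0.0, -1.0]]
wrist_force: [-0.2, -0.8, -1.1]
gripper_width: 45.0
grasp_force: 24.9
```

Emit:
servo_tool([
  [-0.4,[-0.001,-0.04,0],0],
  [-0.4,[-0.002,-0.08,0],0],
  [-0.4,[-0.003,-0.12,0],0],
  [-0.4,[-0.004,-0.16,0],0],
  [-0.4,[-0.005,-0.2,0],0],
])

```text
t: 36.9
position: [481.3, 62.6, 247.0]
tcp_rot: [[-0.141, 0.99, 0.001], [0.99, 0.141, 0.0], [-0.0, 0.001, -1.0]]
wrist_force: [0.4, -1.3, -0.8]
gripper_width: 45.0
grasp_force: 24.9
```

Emit:
servo_tool([
  [-0.4,[-0.002,-0.04,0],0],
  [-0.4,[-0.004,-0.08,0],0],
  [-0.4,[-0.005,-0.115,0],0],
  [-0.4,[-0.005,-0.135,0],0],
  [-0.4,[-0.005,-0.1443,0],0],
])

```text
t: 37.32
position: [477.4, -53.2, 246.9]
tcp_rot: [[-0.139, 0.99, 0.0], [0.99, 0.139, -0.0], [-0.0, 0.0, -1.0]]
wrist_force: [0.5, 0.3, -1.3]
gripper_width: 44.7
grasp_force: 24.9
```

Emit:
servo_tool([
  [-0.4,[0,0,0],0],
  [-0.4,[0,0,0],0],
  [-0.4,[0,0,0],0],
])

```text
t: 37.57
position: [477.7, -50.4, 246.7]
tcp_rot: [[-0.142, 0.99, 0.0], [0.99, 0.142, 0.0], [0.0, 0.0, -1.0]]
wrist_force: [-0.1, 0.8, -1.3]
gripper_width: 45.0
grasp_force: 24.9
```

```bash
python3 -c "
from h import *
pose()
for c in ['side','scene']:
    p,d=grab_frame(c);P=cloud(c,d);x,y,z=P[...,0],P[...,1],P[...,2]
    q=P[(x>420)&(x<520)&(y>-35)&(y<80)&(z>157)&(z<168)]
    if len(q)>20: print(c,len(q),cv2.minAreaRect(q[:,:2].astype(np.float32)))"
```

```text
t 37.57 pos [477.7 -50.4 246.7] yaw 8.17 w 45.0 f [-0.1  0.8 -1.3] g 24.9
side 356 ((465.7770690917969, 19.767194747924805), (44.51624298095703, 75.90657806396484), 7.312448501586914)
scene 326 ((477.50958251953125, 26.768836975097656), (37.254615783691406, 83.3812484741211), 36.349002838134766)
```

Emit:
servo_tool([
  [-0.4,[0,-0.0012,-0.02],0],
  [-0.4,[0,-0.0012,-0.06],0],
  [-0.4,[0,-0.0012,-0.1],0],
  [-0.4,[0,-0.0012,-0.14],0],
  [-0.4,[0,-0.0012,-0.17],0],
])

```text
t: 38.08
position: [476.9, -51.4, 108.4]
tcp_rot: [[-0.142, 0.99, -0.002], [0.99, 0.142, 0.0], [0.001, -0.002, -1.0]]
wrist_force: [0.3, -0.2, -1.1]
gripper_width: 44.9
grasp_force: 24.9
```

Emit:
servo_tool([
  [-0.4,[0,0,-0.018],0],
  [-0.4,[0,0,-0.03],0],
  [-0.4,[0,0,-0.034],0],
  [-0.4,[0,0,-0.037],0],
  [-0.4,[0,0,-0.038],0],
])

```text
t: 38.5
position: [478.1, -52.2, 80.8]
tcp_rot: [[-0.141, 0.99, 0.001], [0.99, 0.141, -0.0], [-0.0, 0.001, -1.0]]
wrist_force: [-0.2, 0.6, -0.6]
gripper_width: 45.1
grasp_force: 24.9
```

Emit:
servo_tool([
  [-0.4,[0,0,0],0],
  [-0.4,[0,0,0],0],
])

```text
t: 38.67
position: [478.1, -52.3, 81.0]
tcp_rot: [[-0.141, 0.99, 0.001], [0.99, 0.141, -0.0], [-0.0, 0.001, -1.0]]
wrist_force: [-0.1, 0.4, -1.0]
gripper_width: 45.2
grasp_force: 24.9
```

```bash
python3 -c "
from h import *
pose()"
```

```text
t 38.67 pos [478.1 -52.3  81. ] yaw 8.12 w 45.2 f [-0.1  0.4 -1. ] g 24.9
```

1 mm above the base: I'll lower it, release, then go straight up.

Emit:
servo_tool([
  [-0.4,[0,0,-0.0008],0],
  [-0.2,[0,0,-0.0012],0],
  [0.1,[0,0,-0.0012],0],
  [0.4,[0,0,-0.0012],0],
  [0.6,[0,0,-0.0012],0],
])

```text
t: 39.08
position: [477.7, -52.3, 79.4]
tcp_rot: [[-0.141, 0.99, 0.0], [0.99, 0.141, -0.0], [-0.0, 0.0, -1.0]]
wrist_force: [0.4, 0.5, -0.3]
gripper_width: 61.8
grasp_force: 0.0
```

Emit:
servo_tool([
  [0.6,[0,0,0],0],
  [0.6,[0,0,0.02],0],
  [0.6,[0,0,0.06],0],
  [0.6,[0,0,0.11],0],
  [0.6,[0,0,0.16],0],
])

```text
t: 39.5
position: [477.1, -52.2, 208.6]
tcp_rot: [[-0.141, 0.99, -0.001], [0.99, 0.141, 0.0], [0.0, -0.001, -1.0]]
wrist_force: [1.0, -0.4, 1.1]
gripper_width: 75.1
grasp_force: 0.0
```

Emit:
servo_tool([
  [0.6,[0,0,0.05],0],
  [0.6,[-0.02,0,0.09],0],
  [0.6,[-0.06,0,0.12],0],
  [0.6,[-0.1,0,0.15],0],
  [0.6,[-0.14,0,0.15],0],
])

```text
t: 39.92
position: [365.1, -52.3, 331.0]
tcp_rot: [[-0.141, 0.99, 0.005], [0.99, 0.141, -0.001], [-0.002, 0.005, -1.0]]
wrist_force: [0.1, -0.9, 1.5]
gripper_width: 75.2
grasp_force: 0.0
```

```bash
python3 - <<'E'
from h import *
pose()
for c in ['scene','side']:
    p,d=grab_frame(c);P=cloud(c,d)
    if c=='scene': cv2.imwrite('pics/fin.png',p[...,::-1])
    for n in ["case","mallet","tall_offcut","short_offcut"]:
        print(c,n,[(np.round(r['centre']),round(r['p'],2)) for r in pinpoint(n,c)[:1]])
    x,y,z=np.moveaxis(P,-1,0)
    def rect(n,x0,x1,y0,y1,z0,z1):
        q=P[(x>x0)&(x<x1)&(y>y0)&(y<y1)&(z>z0)&(z<z1)]
        if len(q)>20:
            r=cv2.minAreaRect(q[:,:2].astype(np.float32));print(c,n,np.round(r[0],1),np.round(r[1],1),round(r[2],1))
    rect('tall',420,520,-20,80,157,168)
    rect('short',420,520,-110,0,107,117)
    rect('handle top',560,650,-40,60,217,228)
    rect('malhead',550,660,-60,80,65,75)
E
```

```text
t 39.92 pos [365.1 -52.3 331. ] yaw 8.13 w 75.2 f [ 0.1 -0.9  1.5] g 0.0
scene case [(array([ 485., -293.,    9.]), 0.73)]
scene mallet [(array([596.,   5.,   7.]), 0.96)]
scene tall_offcut [(array([466.,  19.,  10.]), 0.65)]
scene short_offcut [(array([474., -56.,  10.]), 0.92)]
scene tall [465.7  17.2] [46.4 70.8] 7.7
scene short [475.6 -43.4] [46.6 80.2] 10.1
scene handle top [599.1   5.3] [24.6 25.2] 48.8
scene malhead [600.    4.2] [54.3 91.1] 9.5
side case [(array([ 485., -297.,   10.]), 0.65)]
side mallet [(array([601.,   5.,  13.]), 0.72)]
side tall_offcut [(array([468.,  17.,  11.]), 0.71)]
side short_offcut [(array([480., -55.,  12.]), 0.69)]
side tall [465.7  20.5] [45.6 76.9] 8.0
side short [496.4 -43.2] [ 8.7 65.8] 0.6
side handle top [599.    9.7] [23.8 22.6] 4.7
side malhead [599.1   9.8] [54.8 90.7] 9.6
```

View pics/fin.png

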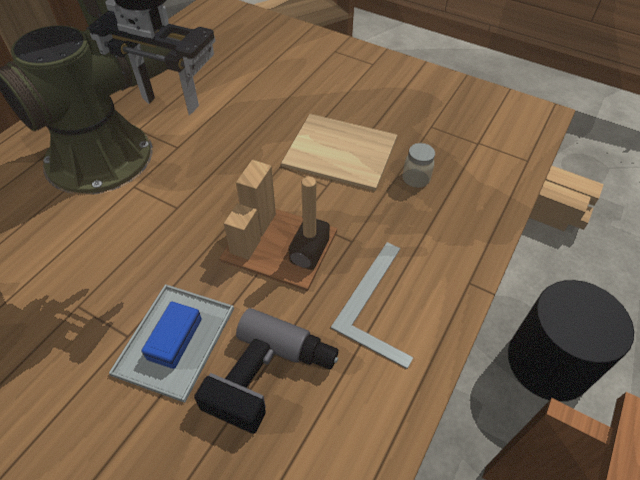

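The final picture shows the case centred in the tray at (172,335). The offcuts at (250,215) and the mallet at (308,225) stand upright within about 3 mm of where they began. The arm is clear of everything.

```bash
python3 -c "
from station import *
print(sign_off())"
```

```text
the job is handed in; nothing more can be done
None
```

The job is handed in with no verdict returned: in the last pictures the case lies flat in the middle of the tray, and the offcuts and the mallet stand upright within about 3 mm of their starting places (the short offcut's place is from the arm's readings and rougher), at about 40 s of the 115 s.

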